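# Run down the loose wing nut of a slicing board's stop

### The arm

A 6-joint arm with a two-finger parallel gripper is mounted at the origin on a cart in front of the work surface, level with it; the furniture and walls round the work are solid. World frame = base frame: x ahead of the robot, y to its left, z up, the work surface at z = 0. Lengths are in m, angles in degrees, forces in N, time in s.
With the tool pointing down it reaches from about 0.375 to 0.9 m from the base axis. Payload 3.1 kg.
Tool frame: the origin (TCP) lies on the centre line of the jaws, within the pads' length; the fingertips stand 14 mm ahead of it and the grasp point (between the pads) lies 5 mm behind it (bot.tips_ahead is the distance from the TCP to the fingertips, in m); z points along the fingers, y is the line along which they close (so a half turn about z gives the same grasp; the last joint's range is limited). The gripper opens to 87 mm and grips with 3 to 60 N. Pads are 19 mm wide; open, the fingers measure 117 mm over their backs; the gripper's body (75 mm by 190 mm) begins 51 mm behind the grasp point.
Start: joints at [-82.133, 30.224, 82.088, -0, 67.689, -10.227], TCP at [0.194, -0.594, 0.237] pointing down, gripper open.
Joint ranges: [-176.69, 176.69], [-43.24, 126.21], [12.49, 139.97], [-82, 262], [0, 151.66], [-163.58, 163.58]. Speed limits (degrees/s): [159.86, 159.86, 180, 180, 180, 180].

### API

Orientations are given as a 3x3 rotation matrix whose columns are the frame's x, y, z axes.
In Python, from rig import bot gives the robot as it stands.
- The arm moves only by the tool play_rows, never from a script. Its argument "moves" is a list that holds one entry, the list of rows, each a list of 6 numbers: the shift along the tool's x, y, z in mm, then the turn, a rotation vector about the tool's x, y, z in rad. A call has 1 to 5 rows; each row shifts and turns the commanded pose from where the row before left it, along the tool's axes as they then stand; what a row does not reach is not made up. A row lasts 1/10 s, in which the tool goes at most 50 mm and 8.59 degrees, less where a joint would pass 70% of its speed; a pose out of reach is approached as far as the arm can. A call with a gripper value outside its range is refused whole. "fingers" is the opening, from -1 (shut) to 1 (fully open), set as the call begins (left out, the last holds). The fingers move at their own pace and stop on an object; the grip force is fixed at half the most. Time passes only in rows, so rows that do not move let the fingers close. It gives the time, the measured TCP pose, the force, the opening and the grip force at its end, in the units of the state.
- bot.read_state(): the state, without advancing time (a new reading comes with each control period).
- bot.capture(name): name is "side" or "top" or "wrist"; returns a dict with "image" (420x560x3 uint8, blue, green, red), "fx", "fy", "cx", "cy" (pixels), "R" (3x3) and "t" (3): a world point X has camera coordinates R X + t. Camera axes: x right, y down, z forward; pixel columns grow to the right and rows downward; lengths in m; the calibration is good to about 2 mm. The wrist camera is an equidistant fisheye: a pixel r from the principal point sees the ray r / f radians off the axis. A picture is of the moment at which its call begins. There is no depth.
- bot.hand_in(): hands the job in; it is judged then, once.
Trained networks look in a picture, given as the dict that the camera call returned (one of the last four; its "shot" number tells which), for a name from the list of things; names that differ only in an ending like _2 or _b are one class to them, and where a whole thing is asked for, a point or a joint stands for the part that bears it (a point fixed in the world has none). Each returns a list of dicts, best first, with "confidence" (0 to 1); they miss things now and then, are a little off and sometimes report something else, mostly with a low value. They report only what shows in the picture. A call takes as long as a camera call.
- bot.search_frame(picture, query): "centre" ([column, row] in pixels, amid what is visible of it).
- bot.silhouettes(picture, query): "pixels" (420x560 bool, what is visible of it) and "centre" ([column, row] in pixels, amid what is visible of it).
- bot.pinpoint(picture, query): "centre" ([column, row] in pixels: a listed point, or the origin of a listed thing).
The state is a dict: "time_s": time; "joint_positions": joint angles; "qvel": joint speeds; "tau": joint torques, N m; "position": TCP position; "tcp_rot": TCP orientation; "force": force on the tool from outside, world axes, zero at the start; "moment": the same for the moment, N m; "opening": opening from 0.0 (shut) to 1.0 (fully open); "grasp_force": force on a finger pad.
Only numpy, scipy, OpenCV 4.12 (cv2) and the standard library are available. Lean on these libraries where they do the work, as an engineer would, in place of code of your own. Each camera call takes 0.05 s, during which the arm holds its last target. There are 200 camera calls.

### The job

The wing nut that clamps the steel stop on the marble slicing board has worked loose. Screw it fully down again (clockwise seen from above) with light fingertip strokes against its wings, without pinching or forcing it, and end with the fingers clear. Do not shift the board or the stop, and leave the garlic, the tomato and the cup alone.

Things in the scene. Friction and masses are not known exactly. Their poses are not given: they have to be found in the camera images.
- board: Loose marble slicing board, 130 (its x) x 200 (its y) x 22 mm, about 2 to 3 kg with its fittings, lying level on the ribs of the drainer; origin at the centre of its underside, z up. An upright threaded steel stud, 11 mm thick, stands at x 0, y +45 mm and ends 64 mm above the board's underside.
- stop (a joint): Sliding setting of the L-shaped steel stop on the board (m, 0 to 0.012, grows toward the board's -y; stiff, about 8 N to shift it; to stay as set). Its slotted foot, 37 mm wide, lies under the nut, top 26 mm above the board's underside, reaching to 33 mm past the stud on +y at value 0. Its upright plate's face toward the nut is 46 mm + this value from the stud's axis, on -y.
- stop_top (a point): middle of the top edge of the stop's upright plate, 64 mm above the board's underside. The plate stands across the board, 110 mm wide (board's x) and 4 mm thick; it leaves too little room for the hand to follow the wings all the way round.
- wing_nut (a joint): How far the dark steel wing nut is unscrewed: rad about the board's z, growing counter-clockwise seen from above; 0 = fully down on the stop's foot (hard end). Starts 6 to 9. It rises 4 mm per turn. At 0 wing a points along the board's +y; at angle v along +y turned by v. Loose thread: 0.02 N m of friction, stays where it is left.
- nut_center (a point): on the nut's axis at the height of the middle of the wings: 18 mm above the nut's underside, 46 mm above the board's underside when seated. Axes turn with the nut, its y toward wing a.
- wing_a (a point): middle of the round ear of wing a, 24 mm from the nut's axis. Each ear is an upright disc 24 mm across and 8 mm thick, its flat faces looking along the direction of turning; the ears reach 36 mm from the axis and from 12 mm below to 12 mm above this point. The hub between them is 23 mm across and 16 mm high.
- wing_b (a point): middle of the ear of the opposite wing b, like wing a
- garlic: bulb of garlic, 55 mm wide, 52 mm high, loose on the board, on the other side of the stop's plate from the nut; origin at the centre of its underside
- tomato: tomato, 58 mm wide, 61 mm high, loose on the board beside the garlic; origin at the centre of its underside
- steel_cup: small steel cup standing upside down, 54 mm wide, 58 mm high, loose on the worktop at the robot's right of the board; origin at the centre of its underside

How it is judged:
By the outcome, as a careful person would: the job done as asked, in the order asked, and still so for the second after the job is handed in, with the robot touching nothing.
It also fails if it takes over 58 s, if anything falls off the work surface, if the arm or the gripper's body presses on something with over 40 N, if the wrist force passes 120 N, or if a joint passes its speed limit or range.

## Working session

There is one attempt and no reset: what is moved stays moved. The work goes in short steps, Python scripts to look and compute and a tool call to move; the robot and the scene stay as the last step left them, time stands still between calls to the robot, and variables do not carry over. Pictures are saved under pics/ and viewed, at most 10 in all, crops included, and the job is handed in when it is done.

Besides the shell and the picture viewer there is one more tool, called after "Emit:" as name([rows], argument=value, ...), one row to a line, values as JSON. play_rows: Moves the arm, as the interface text tells. Its arguments: {"type":"object","properties":{"moves":{"type":"array","items":{"type":"array","items":{"type":"array","items":{"type":"number"}}}},"fingers":{"type":"number"}},"required":["moves"]}

```bash
mkdir -p pics; ls; cat > h.py <<'E'
from rig import bot
import numpy as np, cv2
def look(cams=("side","top"),qs=("nut_center","wing_a","stop_top","board","garlic","tomato","steel_cup"),n=""):
    out={}
    for c in cams:
        p=bot.capture(c)
        if n: cv2.imwrite(f"pics/{c}{n}.png",p["image"])
        out[c]=p
        for q in qs:
            r=bot.pinpoint(p,q)
            p[q]=[(d["centre"],round(d["confidence"],2)) for d in r[:3]]
            print(c,q,[(np.round(a).tolist(),b) for a,b in p[q]])
    return out
def tri(ps,uvs):
    A=[];b=[]
    for p,(u,v) in zip(ps,uvs):
        R=np.array(p["R"]);t=np.array(p["t"])
        for k,f,cc,w in((0,p["fx"],p["cx"],u),(1,p["fy"],p["cy"],v)):
            m=(w-cc)/f
            A.append(R[k]-m*R[2]);b.append(m*t[2]-t[k])
    return np.linalg.lstsq(np.array(A),np.array(b),rcond=None)[0]
def onz(p,uv,z):
    R=np.array(p["R"]);t=np.array(p["t"])
    d=R.T@np.array([(uv[0]-p["cx"])/p["fx"],(uv[1]-p["cy"])/p["fy"],1]);o=-R.T@t
    return o+d*(z-o[2])/d[2]
E
python3 - <<'E'
from h import *
o=look(n="0")
for q in ("nut_center","stop_top","board","garlic","tomato","steel_cup"):
    try: print(q,tri([o["side"],o["top"]],[o[c][q][0][0] for c in("side","top")]).round(4))
    except Exception as e: print(q,e)
s=bot.read_state();print(s["time_s"],s["position"],s["force"],np.round(s["tcp_rot"],3).tolist())
E
```

```text
pics
side nut_center [([243.0, 254.0], 0.79)]
side wing_a [([251.0, 244.0], 0.72), ([240.0, 254.0], 0.55)]
side stop_top []
side board [([258.0, 260.0], 0.8)]
side garlic [([256.0, 230.0], 0.56)]
side tomato [([291.0, 236.0], 0.76)]
side steel_cup [([288.0, 204.0], 0.62)]
top nut_center [([214.0, 207.0], 0.46)]
top wing_a [([224.0, 206.0], 0.69), ([202.0, 211.0], 0.59)]
top stop_top [([245.0, 207.0], 0.67)]
top board [([243.0, 210.0], 0.97)]
top garlic [([266.0, 187.0], 0.79)]
top tomato [([272.0, 219.0], 0.86), ([360.0, 174.0], 0.54)]
top steel_cup [([198.0, 207.0], 0.23)]
nut_center [0.5235 0.0735 0.0454]
stop_top list index out of range
board [0.5264 0.0213 0.004 ]
garlic [ 0.5642 -0.0239  0.0332]
tomato [ 0.501  -0.038   0.0313]
steel_cup [0.48   0.0734 0.1489]
0.8 [ 0.19415148 -0.59406089  0.23660027] [-0.45188381  0.84166562  0.39684355] [[0.951, 0.311, 0.0], [0.311, -0.951, -0.0], [-0.0, 0.0, -1.0]]
```

```bash
python3 - <<'E'
import cv2,numpy as np
a=cv2.resize(cv2.imread("pics/side0.png")[150:320,160:360],None,fx=3,fy=3,interpolation=3)
b=cv2.resize(cv2.imread("pics/top0.png")[130:290,150:400],None,fx=3,fy=3,interpolation=3)
cv2.imwrite("pics/s1.png",a);cv2.imwrite("pics/t1.png",b)
E
```

```text
(no output)
```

View pics/s1.png

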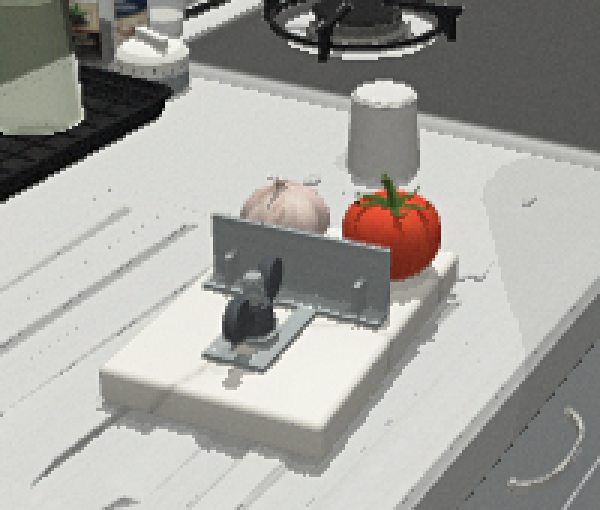

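View pics/t1.png

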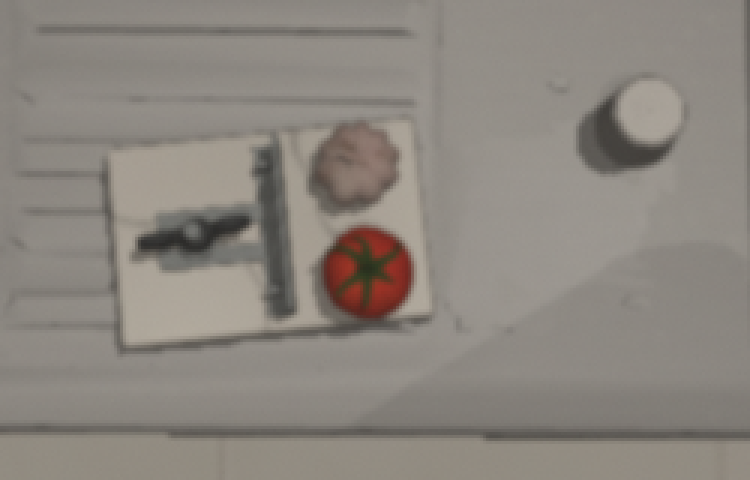

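Top view (crop px): nut at (195,232), wings from (140,243) to (250,222). The board is turned about 7° CCW, so the nut reads about 6.3 to 6.4 rad. The plate is on the right at x≈275, with the garlic and tomato beyond it. I'll move above the nut for a close look.

Emit:
play_rows([
  [[34.4,-35.3,0,0,0,0],[34.4,-35.3,0,0,0,0],[34.4,-35.3,0,0,0,0],[34.4,-35.3,0,0,0,0],[34.4,-35.3,0,0,0,0]],
], fingers=-1)

```text
time_s: 1.3
position: [0.3034, -0.3712, 0.2367]
tcp_rot: [[0.951, 0.31, 0.0], [0.31, -0.951, -0.0], [0.0, 0.001, -1.0]]
force: [1.1, -1.1, -0.2]
opening: 0.636
grasp_force: 0.0
```

Emit:
play_rows([
  [[34.4,-35.3,0,0,0,0],[34.4,-35.3,0,0,0,0],[34.4,-35.3,0,0,0,0],[34.4,-35.3,0,0,0,0],[34.4,-35.3,0,0,0,0]],
])

```text
time_s: 1.8
position: [0.4122, -0.15, 0.237]
tcp_rot: [[0.951, 0.31, 0.001], [0.31, -0.951, -0.001], [0.001, 0.001, -1.0]]
force: [-0.5, -0.2, -0.5]
opening: 0.17
grasp_force: 0.0
```

Emit:
play_rows([
  [[34.4,-35.3,0,0,0,0],[34.4,-35.3,0,0,0,0],[34.4,-35.3,0,0,0,0],[34.4,-35.3,0,0,0,0],[34.4,-35.3,0,0,0,0]],
])

```text
time_s: 2.3
position: [0.5209, 0.0716, 0.2369]
tcp_rot: [[0.95, 0.311, 0.001], [0.311, -0.95, -0.0], [0.001, 0.001, -1.0]]
force: [0.5, -0.6, 1.4]
opening: 0.001
grasp_force: 0.0
```

Emit:
play_rows([
  [[0,0,0,0,0,0.1],[0,0,0,0,0,0.095],[0,0,0,0,0,0]],
])

```text
time_s: 2.6
position: [0.5202, 0.0702, 0.2365]
tcp_rot: [[0.993, 0.122, 0.0], [0.122, -0.993, -0.0], [0.0, 0.0, -1.0]]
force: [-0.0, 0.5, -0.2]
opening: 0.003
grasp_force: 0.0
```

```bash
python3 - <<'E'
from h import *
o=look(cams=("wrist",),n="1",qs=("nut_center","wing_a","stop_top","board"))
p=o["wrist"];print(p["R"],p["t"],p["fx"],p["cx"],p["cy"])
s=bot.read_state();print(s["time_s"],s["position"],s["force"],np.round(s["tcp_rot"],3).tolist(),s["joint_positions"],s["opening"])
E
```

```text
wrist nut_center [([280.0, 192.0], 0.78)]
wrist wing_a [([258.0, 192.0], 0.93), ([304.0, 190.0], 0.65)]
wrist stop_top [([335.0, 190.0], 0.72)]
wrist board [([320.0, 183.0], 0.7)]
[[ 1.21215268e-01 -9.92626181e-01  3.53043840e-04]
 [-9.62896729e-01 -1.17498425e-01  2.42948574e-01]
 [-2.41115633e-01 -2.97890211e-02 -9.70039105e-01]] [0.00749478 0.47957054 0.51751616] 325.19226210127806 280.5055805762507 208.07930238555826
2.85 [0.52013182 0.06906939 0.23663956] [ 0.40733182 -0.88873146  0.2135398 ] [[0.993, 0.121, 0.0], [0.121, -0.993, 0.0], [0.0, -0.0, -1.0]] [-4.64993375e+00  2.25103072e+01  9.64109808e+01  1.77215257e-03
  6.10717283e+01  7.84190402e+01] 0.009642252773542475
```

View pics/wrist1.png

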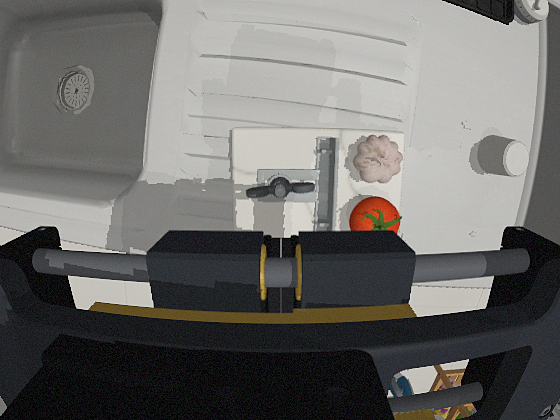

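Wrist view: nut hub at (280,187), wings from (248,190) to (313,186), plate at column 327. Next I'll refine with silhouettes.

```bash
cat >> h.py <<'E'
def fray(p,uv):
    R=np.array(p["R"]);t=np.array(p["t"])
    x=(uv[0]-p["cx"])/p["fx"];y=(uv[1]-p["cy"])/p["fy"];r=np.hypot(x,y)+1e-9
    return -R.T@t, R.T@np.array([x/r*np.sin(r),y/r*np.sin(r),np.cos(r)])
def fz(p,uv,z):
    o,d=fray(p,uv);return o+d*(z-o[2])/d[2]
def ray(p,uv,fish):
    if fish: return fray(p,uv)
    a=onz(p,uv,0);o=-np.array(p["R"]).T@np.array(p["t"]);return o,(a-o)/np.linalg.norm(a-o)
def meet(rs):
    A=0;b=0
    for o,d in rs:
        M=np.eye(3)-np.outer(d,d);A=A+M;b=b+M@o
    return np.linalg.solve(A,b)
def wrist(z=.05,zb=.022):
    p=bot.capture("wrist")
    for q in("wing_nut","board","stop"):
        r=bot.silhouettes(p,q)
        if not r: print(q,"none");continue
        ys,xs=np.nonzero(r[0]["pixels"])
        zz=z if q=="wing_nut" else (zb if q=="board" else .026)
        P=np.array([fz(p,(a,b),zz)[:2] for a,b in zip(xs,ys)])
        rect=cv2.minAreaRect((P*1000).astype(np.float32))
        print(q,r[0]["confidence"],len(xs),"rect",np.round(rect[0],1),np.round(rect[1],1),round(rect[2],1),"corners",np.round(cv2.boxPoints(rect)).tolist())
        if q=="wing_nut":
            w,V=np.linalg.eigh(np.cov(P.T));v=V[:,1]*np.sign(V[1,1]);print(" mean",P.mean(0).round(4),"yaw(from +y CCW)",np.degrees(np.arctan2(-v[0],v[1])).round(1))
    for q in("nut_center","wing_a","stop_top"):
        print(q,[(np.round(d["centre"],1).tolist(),fz(p,d["centre"],.064 if q=="stop_top" else z)[:2].round(4).tolist(),round(d["confidence"],2)) for d in bot.pinpoint(p,q)[:2]])
    return p
E
python3 - <<'E'
from h import *
p=wrist()
o=look(cams=("side","top"),qs=("nut_center",))
c=bot.pinpoint(p,"nut_center")[0]["centre"]
rs=[ray(p,c,1)]
for k in("side","top"):
    if o[k]["nut_center"]: rs.append(ray(o[k],o[k]["nut_center"][0][0],0))
print(meet(rs),meet(rs[:2]))
E
```

```text
wing_nut 0.69 723 rect [525.4  72.8] [19.6 72.7] 13.6 corners [[507.0, 106.0], [524.0, 35.0], [543.0, 40.0], [526.0, 110.0]]
 mean [0.5233 0.0724] yaw(from +y CCW) 13.0
board 0.96 14354 rect [529.3  27.7] [129.  200.6] 6.8 corners [[453.0, 120.0], [477.0, -80.0], [605.0, -64.0], [581.0, 135.0]]
stop 0.77 2987 rect [527.   53.1] [107.5  90.3] 5.9 corners [[469.0, 92.0], [478.0, 3.0], [585.0, 14.0], [576.0, 104.0]]
nut_center [([276.7, 189.0], [0.5221, 0.0742], 0.56)]
wing_a [([255.6, 190.9], [0.5175, 0.0961], 0.87), ([300.1, 187.1], [0.5271, 0.0501], 0.71)]
stop_top [([333.5, 193.0], [0.5278, 0.0166], 0.67)]
side nut_center [([241.0, 248.0], 0.74)]
top nut_center [([212.0, 210.0], 0.51)]
[0.52215478 0.07518918 0.0560596 ] [0.52423962 0.07503061 0.05643796]
```

```bash
cat >> h.py <<'E'
N=np.array([.5237,.073]);YAW=np.radians(6.9)
B=np.array([[np.cos(YAW),-np.sin(YAW)],[np.sin(YAW),np.cos(YAW)]])
def c(f,back=0):
    cr=np.interp(f,[-90,-45,0,45,90],[27,28,24,21,27]);f=np.radians(f)
    n=np.array([np.cos(f),np.sin(f)]);d=np.array([-np.sin(f),np.cos(f)])
    return (-4-back-9.5*abs(n[0])-15*abs(n[1]))*n+cr*d
def here():
    s=bot.read_state();T=np.array(s["tcp_rot"]);P=np.array(s["position"])
    b=B.T@(P[:2]-N)*1000
    print("t",round(s["time_s"],2),"board xy",b.round(1),"z",P[2].round(4),"F",np.round(s["force"],1),"yawT",np.degrees(np.arctan2(T[1,0],T[0,0])).round(2))
    return b,P[2]*1000
def rows(pts,start):
    q=start
    for x in pts:
        dd=x-q;print("  [%.1f,%.1f]"%(dd[0],-dd[1]),"->",x.round(1));q=x
E
python3 - <<'E'
from h import *
b,z=here()
rows([c(5.5,9)]+[c(f) for f in np.linspace(5.5,-82,9)]+[c(-82,8),c(97,9)]+[c(f) for f in np.linspace(96,-82,16)],b)
print("down",z-67)
E
```

```text
t 3.45 board xy [-3.9 -3. ] z 0.2366 F [ 0.2 -0.4  0.1] yawT 6.93
  [-22.1,-24.3] -> [-26.   21.2]
  [9.0,-0.9] -> [-17.1  22.1]
  [4.6,-3.7] -> [-12.5  25.8]
  [3.0,-3.5] -> [-9.5 29.3]
  [4.4,-3.0] -> [-5.  32.3]
  [5.7,-2.0] -> [ 0.7 34.4]
  [6.4,-0.2] -> [ 7.  34.6]
  [6.1,1.9] -> [13.2 32.6]
  [5.9,3.6] -> [19. 29.]
  [5.1,5.3] -> [24.1 23.8]
  [-1.1,-7.9] -> [23.  31.7]
  [-46.3,63.8] -> [-23.3 -32.1]
  [-1.5,-9.5] -> [-24.8 -22.6]
  [-3.3,-5.5] -> [-28.1 -17.1]
  [-1.8,-4.4] -> [-29.9 -12.7]
  [-0.9,-5.2] -> [-30.8  -7.5]
  [0.4,-5.6] -> [-30.3  -1.9]
  [1.0,-6.9] -> [-29.4   5. ]
  [2.8,-7.3] -> [-26.5  12.4]
  [5.2,-6.5] -> [-21.4  18.8]
  [7.2,-4.8] -> [-14.2  23.7]
  [3.0,-3.9] -> [-11.2  27.5]
  [4.1,-3.6] -> [-7.1 31.2]
  [5.7,-2.7] -> [-1.4 33.8]
  [6.9,-1.0] -> [ 5.5 34.8]
  [6.6,1.7] -> [12.1 33.1]
  [6.4,3.7] -> [18.6 29.4]
  [5.5,5.6] -> [24.1 23.8]
down 169.55378708645011
```

Emit:
play_rows([
  [[-11,-12,30,0,0,0],[-11,-12,35,0,0,0],[0,0,45,0,0,0],[0,0,40,0,0,0],[0,0,0,0,0,0]],
])

```text
time_s: 3.95
position: [0.4916, 0.0908, 0.0821]
tcp_rot: [[0.993, 0.121, -0.012], [0.121, -0.993, 0.0], [-0.012, -0.002, -1.0]]
force: [-0.1, -0.2, 0.1]
opening: 0.007
grasp_force: 0.0
```

```bash
python3 - <<'E'
from h import *
p=wrist()
cv2.imwrite("pics/w2.png",cv2.resize(p["image"][150:330,180:400],None,fx=3,fy=3,interpolation=3))
o=bot.capture("side");cv2.imwrite("pics/s2.png",cv2.resize(o["image"][150:320,160:360],None,fx=3,fy=3,interpolation=3))
here()
E
```

```text
wing_nut 0.72 2537 rect [525.2  72.6] [20.9 73.3] 13.3 corners [[507.0, 106.0], [523.0, 35.0], [544.0, 39.0], [527.0, 111.0]]
 mean [0.5233 0.0726] yaw(from +y CCW) 13.0
board 0.72 33248 rect [535.5  28.1] [115.  200.9] 6.6 corners [[467.0, 121.0], [490.0, -78.0], [604.0, -65.0], [581.0, 134.0]]
stop 0.71 9245 rect [517.5  45.1] [134.8 102.5] 6.6 corners [[445.0, 88.0], [456.0, -14.0], [590.0, 2.0], [579.0, 104.0]]
nut_center [([321.6, 197.3], [0.5208, 0.0717], 0.71)]
wing_a [([278.1, 200.5], [0.5159, 0.0962], 0.8), ([361.9, 191.3], [0.5272, 0.0488], 0.61)]
stop_top [([424.0, 202.4], [0.5283, 0.0149], 0.76)]
t 4.35 board xy [-24.7  20.8] z 0.0884 F [ 0.5  0.  -0.8] yawT 6.92
```

View pics/w2.png

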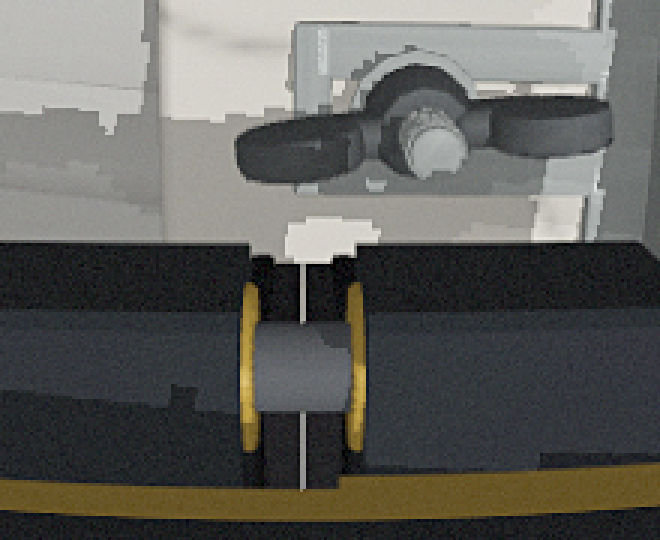

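View pics/s2.png

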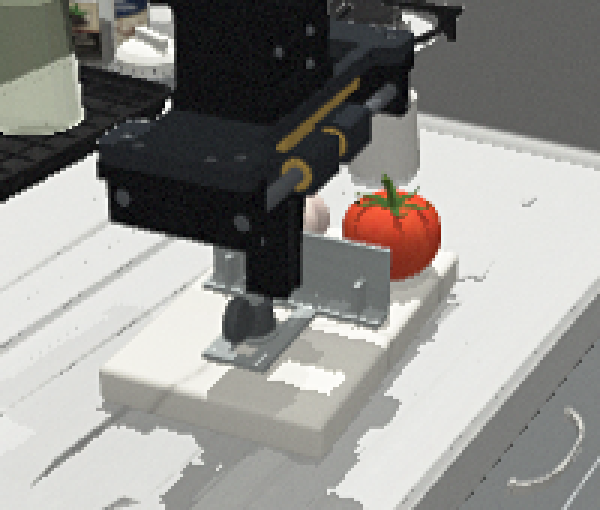

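The fingertip at crop (300-380,240) stands behind the wings with a gap. The wing line is at φ≈+6°, so the nut is at about 6.39 rad. I'll descend and do stroke 1.

Emit:
play_rows([
  [[-1,0,11,0,0,0],[0,0,10.5,0,0,0],[0,0,0,0,0,0],[0,0,0,0,0,0]],
])

```text
time_s: 4.75
position: [0.4939, 0.0906, 0.0643]
tcp_rot: [[0.993, 0.12, -0.002], [0.12, -0.993, 0.0], [-0.002, -0.0, -1.0]]
force: [1.7, -1.2, -0.1]
opening: 0.008
grasp_force: 0.0
```

Emit:
play_rows([
  [[9,-1,0,0,0,0],[4.6,-3.7,0,0,0,0],[3,-3.5,0,0,0,0],[4.4,-3,0,0,0,0],[0,0,0,0,0,0]],
])

```text
time_s: 5.25
position: [0.5148, 0.1049, 0.0652]
tcp_rot: [[0.993, 0.121, 0.001], [0.121, -0.993, 0.0], [0.001, -0.0, -1.0]]
force: [-0.4, 0.1, 0.5]
opening: 0.006
grasp_force: 0.1
```

```bash
python3 - <<'E'
from h import *
p=wrist();here()
E
```

```text
wing_nut 0.64 856 rect [530.7  86.9] [13.3 40. ] 2.9 corners [[523.0, 107.0], [525.0, 67.0], [538.0, 67.0], [536.0, 107.0]]
 mean [0.5322 0.0905] yaw(from +y CCW) 7.9
board 0.87 27158 rect [526.9  27.8] [132.8 201. ] 6.2 corners [[450.0, 121.0], [472.0, -79.0], [604.0, -65.0], [582.0, 135.0]]
stop 0.97 8757 rect [520.7  42.7] [121.  108.7] 6.4 corners [[455.0, 90.0], [467.0, -18.0], [587.0, -5.0], [575.0, 103.0]]
nut_center []
wing_a [([303.5, 231.6], [0.5281, 0.0951], 0.95), ([471.7, 275.9], [0.5098, -0.0178], 0.28)]
stop_top [([448.1, 252.5], [0.5291, 0.0151], 0.9)]
t 5.6 board xy [-5.9 32.1] z 0.0651 F [1.  0.7 0.8] yawT 6.91
```

The nut is turning and the board hasn't moved. Continuing.

Emit:
play_rows([
  [[6.5,-2,0,0,0,0],[6.4,-0.2,0,0,0,0],[6.1,1.9,0,0,0,0],[5.9,3.6,0,0,0,0],[5.1,5.3,0,0,0,0]],
])

```text
time_s: 6.1
position: [0.5457, 0.0992, 0.0651]
tcp_rot: [[0.993, 0.121, 0.001], [0.121, -0.993, 0.0], [0.001, -0.0, -1.0]]
force: [0.1, 0.2, 0.8]
opening: 0.005
grasp_force: 0.3
```

Emit:
play_rows([
  [[1,4,0,0,0,0],[0.5,3,0,0,0,0],[0,0,0,0,0,0]],
])

```text
time_s: 6.4
position: [0.5474, 0.0919, 0.0651]
tcp_rot: [[0.993, 0.12, 0.0], [0.12, -0.993, -0.0], [0.0, 0.0, -1.0]]
force: [0.6, -0.1, -0.9]
opening: 0.008
grasp_force: 0.0
```

```bash
python3 - <<'E'
from h import *
p=wrist();here()
cv2.imwrite("pics/w3.png",cv2.resize(p["image"][100:300,180:400],None,fx=2.7,fy=2.7,interpolation=3))
E
```

```text
wing_nut none
board 0.86 16589 rect [512.5  25.1] [165.2 200.5] 6.7 corners [[419.0, 115.0], [442.0, -84.0], [606.0, -65.0], [583.0, 134.0]]
stop 0.96 2489 rect [515.5   8.2] [126.5 108.2] 56.7 corners [[436.0, -15.0], [526.0, -74.0], [595.0, 31.0], [505.0, 91.0]]
nut_center []
wing_a []
stop_top [([410.3, 305.5], [0.5278, 0.0165], 0.97)]
t 6.75 board xy [25.4 16.7] z 0.0651 F [-0.3 -0.5 -0.3] yawT 6.93
```

View pics/w3.png

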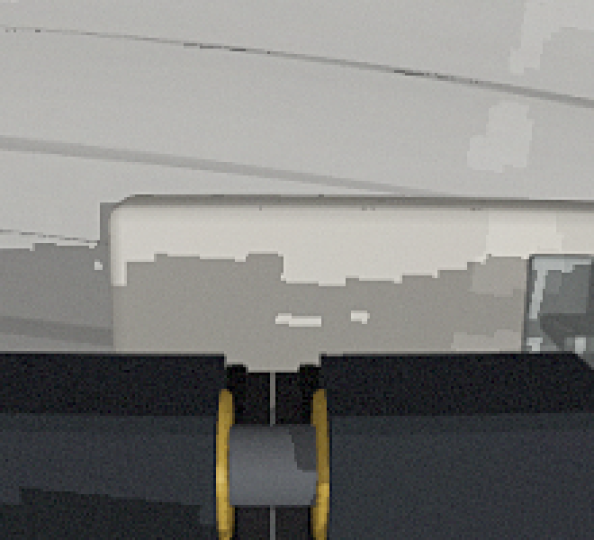

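The nut is hidden behind the hand. I'll back off, lift, and cross to the other side to see it.

Emit:
play_rows([
  [[0,-8,0,0,0,0],[0,0,-34,0,0,0],[-30,20,0,0,0,0],[-35,20,0,0,0,0],[0,0,0,0,0,0]],
])

```text
time_s: 7.25
position: [0.4803, 0.0525, 0.0988]
tcp_rot: [[0.993, 0.119, -0.009], [0.119, -0.993, 0.001], [-0.009, -0.002, -1.0]]
force: [0.3, 0.9, 0.0]
opening: 0.006
grasp_force: 0.0
```

```bash
python3 - <<'E'
from h import *
p=wrist(.049);b,z=here()
cv2.imwrite("pics/w4.png",cv2.resize(p["image"][100:300,180:400],None,fx=2.7,fy=2.7,interpolation=3))
E
```

```text
wing_nut 0.8 1833 rect [521.9  71.6] [72.4 21.5] 3.8 corners [[485.0, 80.0], [486.0, 58.0], [559.0, 63.0], [557.0, 85.0]]
 mean [0.5238 0.0721] yaw(from +y CCW) -76.4
board 0.55 35181 rect [531.6  27.6] [122.6 201.2] 6.6 corners [[459.0, 121.0], [482.0, -79.0], [604.0, -65.0], [581.0, 135.0]]
stop 0.59 8832 rect [530.8  52. ] [112.3  93.8] 7.0 corners [[469.0, 92.0], [481.0, -1.0], [592.0, 12.0], [581.0, 105.0]]
nut_center [([259.1, 161.3], [0.5237, 0.0719], 0.95), ([351.9, 168.6], [0.5264, 0.0142], 0.49)]
wing_a [([262.7, 203.7], [0.4974, 0.0668], 0.85), ([253.0, 126.3], [0.5446, 0.0779], 0.7)]
stop_top [([353.9, 166.9], [0.5291, 0.0168], 0.96)]
t 7.6 board xy [-38.2 -15.1] z 0.099 F [-1.5 -0.  -0.7] yawT 6.98
```

View pics/w4.png

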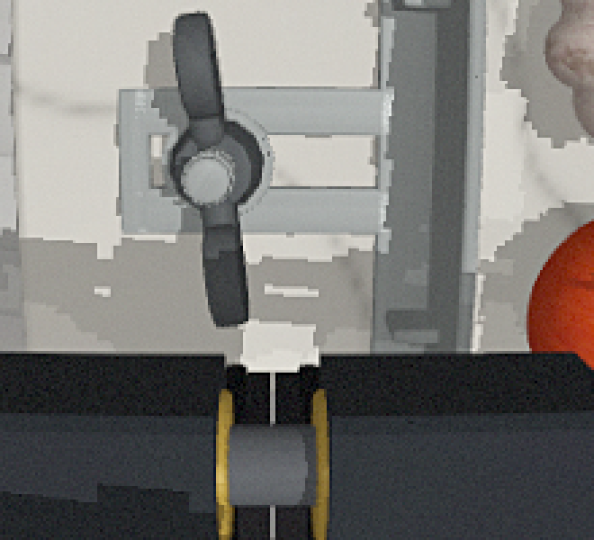

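The wing line is now at φ≈-83°, so wing b points toward the robot at φ≈97°. The plate face is about 54 mm from the stud, so there is room to drop in behind wing b. Starting stroke 2.

Emit:
play_rows([
  [[11,12.5,0,0,0,0],[0,0,12,0,0,0],[0,0,12,0,0,0],[0,0,10,0,0,0],[0,0,0,0,0,0]],
])

```text
time_s: 8.1
position: [0.497, 0.0421, 0.063]
tcp_rot: [[0.993, 0.12, -0.005], [0.12, -0.993, 0.001], [-0.005, -0.001, -1.0]]
force: [0.5, -0.2, 0.5]
opening: 0.008
grasp_force: 0.0
```

```bash
python3 - <<'E'
from h import *
b,z=here()
rows([c(f) for f in np.linspace(94,-96,19)],b)
E
```

```text
t 8.1 board xy [-30.2 -27.5] z 0.063 F [ 0.5 -0.2  0.5] yawT 6.91
  [4.6,-6.1] -> [-25.6 -21.5]
  [-2.7,-4.6] -> [-28.2 -16.9]
  [-1.6,-4.0] -> [-29.8 -12.9]
  [-0.9,-4.5] -> [-30.7  -8.4]
  [0.1,-4.9] -> [-30.6  -3.5]
  [0.8,-5.6] -> [-29.8   2.1]
  [1.6,-6.6] -> [-28.2   8.8]
  [3.5,-6.3] -> [-24.8  15.1]
  [5.3,-5.3] -> [-19.5  20.4]
  [6.2,-3.9] -> [-13.3  24.3]
  [2.4,-3.5] -> [-11.   27.8]
  [3.7,-3.2] -> [-7.3 31. ]
  [4.9,-2.5] -> [-2.4 33.5]
  [6.0,-1.3] -> [ 3.6 34.8]
  [6.0,0.9] -> [ 9.6 33.9]
  [5.9,2.5] -> [15.5 31.4]
  [5.4,4.1] -> [20.9 27.4]
  [4.5,5.6] -> [25.5 21.8]
  [3.5,4.8] -> [28.9 17. ]
```

Emit:
play_rows([
  [[3,-6,0,0,0,0],[-1,-4.6,0,0,0,0],[-1.6,-4,0,0,0,0],[-0.9,-4.5,0,0,0,0],[0.1,-4.9,0,0,0,0]],
])

```text
time_s: 8.6
position: [0.4956, 0.0659, 0.0654]
tcp_rot: [[0.993, 0.121, 0.001], [0.121, -0.993, -0.0], [0.001, 0.0, -1.0]]
force: [1.1, -1.6, 0.3]
opening: 0.005
grasp_force: 0.7
```

Emit:
play_rows([
  [[0.8,-5.6,0,0,0,0],[1.6,-6.6,0,0,0,0],[3.5,-6.3,0,0,0,0],[5.3,-5.3,0,0,0,0],[0,0,0,0,0,0]],
])

```text
time_s: 9.1
position: [0.5046, 0.0916, 0.065]
tcp_rot: [[0.993, 0.121, 0.001], [0.121, -0.993, 0.0], [0.001, -0.0, -1.0]]
force: [0.1, -0.4, 0.2]
opening: 0.004
grasp_force: 0.0
```

```bash
python3 - <<'E'
from h import *
p=wrist(.048);b,z=here()
E
```

```text
wing_nut 0.63 2588 rect [526.6  72.1] [20.5 74.4] 12.1 corners [[509.0, 106.0], [524.0, 34.0], [544.0, 38.0], [529.0, 111.0]]
 mean [0.5242 0.0748] yaw(from +y CCW) 10.0
board 0.95 32527 rect [521.3  26.4] [144.6 201.2] 6.5 corners [[438.0, 118.0], [461.0, -82.0], [605.0, -65.0], [582.0, 135.0]]
stop 0.56 9009 rect [515.5  43.6] [132.5 105.2] 6.9 corners [[443.0, 88.0], [456.0, -17.0], [588.0, -1.0], [575.0, 104.0]]
nut_center [([321.4, 227.2], [0.5209, 0.0724], 0.66)]
wing_a [([278.4, 229.2], [0.5171, 0.0952], 0.86), ([366.5, 229.3], [0.5226, 0.0472], 0.67)]
stop_top [([428.9, 234.4], [0.528, 0.0171], 0.76)]
t 9.45 board xy [-17.6  19.7] z 0.0651 F [-0.3  0.5 -0.2] yawT 6.9
```

Emit:
play_rows([
  [[4.6,-4.5,0,0,0,0],[3.5,-3.7,0,0,0,0],[4.4,-3.2,0,0,0,0],[5.2,-2.3,0,0,0,0],[6,-1,0,0,0,0]],
])

```text
time_s: 9.95
position: [0.5259, 0.1086, 0.065]
tcp_rot: [[0.993, 0.121, -0.0], [0.121, -0.993, 0.0], [-0.0, -0.0, -1.0]]
force: [-1.1, 0.6, 0.4]
opening: 0.007
grasp_force: 0.3
```

Emit:
play_rows([
  [[6,0.9,0,0,0,0],[5.9,2.5,0,0,0,0],[5.4,4.1,0,0,0,0],[3.5,5.6,0,0,0,0],[1,4.5,0,0,0,0]],
])

```text
time_s: 10.45
position: [0.5505, 0.0926, 0.0651]
tcp_rot: [[0.993, 0.12, 0.002], [0.12, -0.993, 0.0], [0.002, 0.0, -1.0]]
force: [0.6, 1.2, -0.3]
opening: 0.007
grasp_force: 0.5
```

Emit:
play_rows([
  [[0,3,0,0,0,0],[0,2.5,0,0,0,0],[0,0,0,0,0,0],[0,-10,0,0,0,0],[0,0,-36,0,0,0]],
])

```text
time_s: 10.95
position: [0.5445, 0.0988, 0.0974]
tcp_rot: [[0.993, 0.121, -0.012], [0.121, -0.993, 0.0], [-0.012, -0.002, -1.0]]
force: [-0.7, 0.7, 0.3]
opening: 0.005
grasp_force: 0.0
```

Emit:
play_rows([
  [[-32,20,0,0,0,0],[-34,22,0,0,0,0],[0,0,0,0,0,0],[0,0,0,0,0,0]],
])

```text
time_s: 11.35
position: [0.4877, 0.0482, 0.1012]
tcp_rot: [[0.993, 0.12, -0.0], [0.12, -0.993, 0.0], [-0.0, -0.0, -1.0]]
force: [0.2, -0.5, 0.2]
opening: 0.006
grasp_force: 0.0
```

```bash
python3 - <<'E'
from h import *
p=wrist(.047);b,z=here()
E
```

```text
wing_nut 0.89 1642 rect [522.7  70.9] [72.9 20.3] 6.5 corners [[485.0, 77.0], [488.0, 57.0], [560.0, 65.0], [558.0, 85.0]]
 mean [0.5238 0.0717] yaw(from +y CCW) -85.2
board 0.56 32742 rect [535.2  28.3] [116.  201.5] 6.8 corners [[466.0, 122.0], [489.0, -79.0], [605.0, -65.0], [581.0, 135.0]]
stop 0.78 7850 rect [533.8  53. ] [103.9  91.9] 6.5 corners [[477.0, 93.0], [487.0, 1.0], [591.0, 13.0], [580.0, 105.0]]
nut_center [([248.5, 177.4], [0.5201, 0.0735], 0.93)]
wing_a [([248.4, 135.9], [0.5462, 0.0763], 0.73), ([252.8, 215.2], [0.4958, 0.0683], 0.69)]
stop_top [([342.3, 180.4], [0.5278, 0.0175], 0.97)]
t 11.7 board xy [-37.5 -20.2] z 0.1009 F [ 0.6  0.2 -0.3] yawT 6.97
```

Wing a is now at φ≈+90°. Stroke 3 is the last quarter turn.

Emit:
play_rows([
  [[9,6,0,0,0,0],[0,0,14,0,0,0],[0,0,13,0,0,0],[0,0,10,0,0,0],[0,0,0,0,0,0]],
])

```text
time_s: 12.2
position: [0.4977, 0.043, 0.0628]
tcp_rot: [[0.993, 0.12, -0.002], [0.12, -0.993, 0.0], [-0.002, -0.001, -1.0]]
force: [0.1, 0.6, -0.0]
opening: 0.002
grasp_force: 0.0
```

Emit:
play_rows([
  [[3,-6,0,0,0,0],[-1,-4.6,0,0,0,0],[-1.6,-4,0,0,0,0],[-0.9,-4.5,0,0,0,0],[0.1,-4.9,0,0,0,0]],
])

```text
time_s: 12.7
position: [0.4946, 0.0672, 0.0644]
tcp_rot: [[0.993, 0.121, 0.0], [0.121, -0.993, -0.0], [0.0, 0.0, -1.0]]
force: [-1.0, -1.5, -0.8]
opening: 0.002
grasp_force: 0.6
```

Emit:
play_rows([
  [[0.8,-5,0,0,0,0],[1.6,-5,0,0,0,0],[1.5,-3,0,0,0,0],[0,0,0,0,0,0]],
])

```text
time_s: 13.1
position: [0.4968, 0.081, 0.064]
tcp_rot: [[0.993, 0.121, -0.001], [0.121, -0.993, 0.0], [-0.0, -0.0, -1.0]]
force: [-0.5, -0.6, 0.8]
opening: 0.003
grasp_force: 0.1
```

```bash
python3 - <<'E'
from h import *
p=wrist(.046);b,z=here()
for f in (40,30,20,10,5,0): print(f,c(f).round(1))
E
```

```text
wing_nut 0.92 2891 rect [525.6  73. ] [22.6 73.4] 29.5 corners [[498.0, 99.0], [534.0, 36.0], [554.0, 47.0], [517.0, 110.0]]
 mean [0.5253 0.0698] yaw(from +y CCW) 27.8
board 0.79 35929 rect [528.2  27.4] [129.9 201.3] 6.4 corners [[452.0, 120.0], [475.0, -80.0], [604.0, -65.0], [582.0, 135.0]]
stop 0.72 10151 rect [537.2  48.1] [ 91.6 103.4] 6.8 corners [[486.0, 94.0], [498.0, -9.0], [589.0, 2.0], [577.0, 105.0]]
nut_center [([306.1, 207.0], [0.523, 0.0714], 0.75)]
wing_a [([347.8, 191.1], [0.5342, 0.0505], 0.77), ([263.6, 224.2], [0.5108, 0.0928], 0.6)]
stop_top [([420.4, 219.1], [0.528, 0.0141], 0.71)]
t 13.45 board xy [-25.6  10.3] z 0.064 F [-0.1 -0.4  0.1] yawT 6.9
40 [-29.7   2.9]
30 [-28.1   9.2]
20 [-24.7  15.1]
10 [-19.8  20.2]
5 [-16.8  22.3]
0 [-13.5  24. ]
```

φ≈22° to go. From here I'll use smaller steps.

Emit:
play_rows([
  [[2,-3.5,0,0,0,0],[2,-3.5,0,0,0,0],[1.5,-3,0,0,0,0],[1,0,0,0,0,0],[0,0,0,0,0,0]],
])

```text
time_s: 13.95
position: [0.5023, 0.0914, 0.064]
tcp_rot: [[0.993, 0.121, -0.0], [0.121, -0.993, 0.0], [-0.0, -0.0, -1.0]]
force: [-0.1, 0.0, 0.6]
opening: 0.008
grasp_force: 0.1
```

```bash
python3 - <<'E'
from h import *
p=wrist(.046);b,z=here()
E
```

```text
wing_nut 0.74 2982 rect [525.7  71.9] [22.6 74.7] 12.2 corners [[507.0, 106.0], [522.0, 33.0], [545.0, 38.0], [529.0, 111.0]]
 mean [0.5237 0.072 ] yaw(from +y CCW) 11.8
board 0.98 33437 rect [519.7  26. ] [147.3 201.5] 6.9 corners [[435.0, 117.0], [459.0, -83.0], [605.0, -65.0], [581.0, 135.0]]
stop 0.68 9323 rect [514.6  43.7] [135.8 105. ] 6.7 corners [[441.0, 88.0], [453.0, -16.0], [588.0, -0.0], [576.0, 104.0]]
nut_center [([324.2, 222.1], [0.5213, 0.0709], 0.86)]
wing_a [([278.8, 229.7], [0.5141, 0.0947], 0.79), ([367.1, 216.4], [0.5272, 0.0477], 0.74)]
stop_top [([430.7, 233.4], [0.5265, 0.0164], 0.8), ([369.5, 215.9], [0.5319, 0.0522], 0.16)]
t 14.3 board xy [-19.1  20.4] z 0.0641 F [ 0.9 -0.5  0.4] yawT 6.91
```

Emit:
play_rows([
  [[1,0,0,0,0,0],[0,0,0,0,0,0],[0,0,0,0,0,0]],
])

```text
time_s: 14.6
position: [0.5032, 0.0912, 0.064]
tcp_rot: [[0.993, 0.121, -0.0], [0.121, -0.993, 0.0], [-0.0, -0.0, -1.0]]
force: [-1.2, 0.2, -0.5]
opening: 0.006
grasp_force: 0.3
```

Emit:
play_rows([
  [[1,0,0,0,0,0],[0,0,0,0,0,0],[0,0,0,0,0,0]],
])

```text
time_s: 14.9
position: [0.5043, 0.0913, 0.064]
tcp_rot: [[0.993, 0.121, 0.0], [0.121, -0.993, -0.0], [0.0, 0.0, -1.0]]
force: [-1.3, -0.0, 0.2]
opening: 0.007
grasp_force: 0.3
```

```bash
python3 - <<'E'
from h import *
p=wrist(.046);b,z=here()
print(np.mean([ (bot.capture("wrist"),bot.read_state()["force"])[1] for _ in range(6)],0))
E
```

```text
wing_nut 0.96 2665 rect [526.4  72.2] [21.5 73.6] 12.0 corners [[508.0, 106.0], [523.0, 34.0], [545.0, 38.0], [529.0, 110.0]]
 mean [0.5241 0.0741] yaw(from +y CCW) 10.1
board 0.58 32196 rect [521.6  26.9] [143.1 200. ] 6.4 corners [[439.0, 118.0], [462.0, -80.0], [604.0, -64.0], [582.0, 134.0]]
stop 0.56 9190 rect [515.8  43.5] [132.2 105.1] 6.6 corners [[444.0, 88.0], [456.0, -16.0], [588.0, -1.0], [575.0, 103.0]]
nut_center [([320.5, 227.5], [0.52, 0.0723], 0.89)]
wing_a [([278.4, 227.2], [0.5175, 0.095], 0.68), ([364.0, 223.1], [0.5252, 0.0486], 0.62)]
stop_top [([431.8, 232.1], [0.5293, 0.0158], 0.72)]
t 15.25 board xy [-17.1  20.4] z 0.064 F [-1.1  1.4 -0.2] yawT 6.92
[-0.50663062  0.3472731  -0.35607194]
```

Emit:
play_rows([
  [[0.7,0,0,0,0,0],[0,0,0,0,0,0],[0,0,0,0,0,0]],
])

```text
time_s: 15.85
position: [0.5049, 0.0914, 0.064]
tcp_rot: [[0.993, 0.12, -0.0], [0.12, -0.993, 0.0], [-0.0, -0.0, -1.0]]
force: [-0.7, 1.3, -0.2]
opening: 0.004
grasp_force: 0.3
```

Emit:
play_rows([
  [[0.7,0,0,0,0,0],[0,0,0,0,0,0],[0,0,0,0,0,0]],
])

```text
time_s: 16.15
position: [0.5055, 0.0915, 0.064]
tcp_rot: [[0.993, 0.121, -0.0], [0.121, -0.993, 0.0], [-0.0, -0.0, -1.0]]
force: [-1.9, -0.1, -0.4]
opening: 0.005
grasp_force: 0.5
```

```bash
python3 - <<'E'
from h import *
p=wrist(.046);b,z=here()
print(np.mean([ (bot.capture("wrist"),bot.read_state()["force"])[1] for _ in range(8)],0))
E
```

```text
wing_nut 0.86 2510 rect [526.6  72.5] [20.1 73. ] 12.2 corners [[509.0, 106.0], [525.0, 35.0], [544.0, 39.0], [529.0, 110.0]]
 mean [0.5243 0.0758] yaw(from +y CCW) 9.8
board 0.9 32397 rect [521.4  26.3] [144.1 201.2] 6.4 corners [[439.0, 118.0], [461.0, -82.0], [604.0, -66.0], [582.0, 134.0]]
stop 0.85 8901 rect [515.8  43.7] [131.7 104.6] 6.6 corners [[444.0, 88.0], [456.0, -16.0], [587.0, -1.0], [575.0, 103.0]]
nut_center [([320.1, 227.5], [0.5212, 0.0727], 0.69)]
wing_a [([278.2, 230.4], [0.5169, 0.095], 0.72), ([369.0, 228.8], [0.5235, 0.0453], 0.72)]
stop_top [([428.9, 236.6], [0.5279, 0.0171], 0.85)]
t 16.5 board xy [-15.8  20.5] z 0.064 F [-1.4  1.3 -0.3] yawT 6.92
[-1.27536156  1.02210496  0.14105894]
```

Emit:
play_rows([
  [[0.8,0,0,0,0,0],[0,0,0,0,0,0],[0,0,0,0,0,0]],
])

```text
time_s: 17.2
position: [0.5057, 0.0915, 0.064]
tcp_rot: [[0.993, 0.121, -0.002], [0.121, -0.993, -0.0], [-0.002, -0.0, -1.0]]
force: [-3.0, 0.3, 1.0]
opening: 0.011
grasp_force: 1.6
```

```bash
python3 - <<'E'
from h import *
b,z=here()
print(np.mean([ (bot.capture("wrist"),bot.read_state()["force"])[1] for _ in range(8)],0))
E
```

```text
t 17.2 board xy [-15.7  20.5] z 0.064 F [-3.   0.3  1. ] yawT 6.92
[-3.91992392  0.45201527  1.75321807]
```

Emit:
play_rows([
  [[0.8,0,0,0,0,0],[0,0,0,0,0,0],[0,0,0,0,0,0]],
])

```text
time_s: 17.9
position: [0.5058, 0.0916, 0.0639]
tcp_rot: [[0.993, 0.121, -0.003], [0.121, -0.993, -0.0], [-0.003, -0.0, -1.0]]
force: [-7.1, -1.2, 2.5]
opening: 0.003
grasp_force: 2.9
```

```bash
python3 - <<'E'
from h import *
p=wrist(.046);b,z=here()
print(np.mean([ (bot.capture("wrist"),bot.read_state()["force"])[1] for _ in range(8)],0))
E
```

```text
wing_nut 0.69 2484 rect [527.   72.3] [20.2 73.4] 12.4 corners [[509.0, 106.0], [525.0, 34.0], [545.0, 39.0], [529.0, 110.0]]
 mean [0.5245 0.0762] yaw(from +y CCW) 9.9
board 0.74 9207 rect [514.7  42. ] [133.6 108.8] 7.3 corners [[441.0, 87.0], [455.0, -20.0], [588.0, -3.0], [574.0, 105.0]]
stop 0.98 9118 rect [516.6  44. ] [130.8 105.7] 6.4 corners [[446.0, 89.0], [458.0, -16.0], [588.0, -1.0], [576.0, 104.0]]
nut_center [([321.8, 228.0], [0.5214, 0.0719], 0.98)]
wing_a [([276.2, 229.5], [0.5176, 0.0963], 0.9), ([364.6, 229.6], [0.5231, 0.048], 0.69)]
stop_top [([431.6, 235.9], [0.5288, 0.0158], 0.7)]
t 18.25 board xy [-15.5  20.6] z 0.0639 F [-5.2  0.3  2.7] yawT 6.93
[-5.85101015 -0.07432117  3.49301984]
```

The nut has reached its hard end: force rises to 6 N with no motion at φ≈0. Backing off and lifting clear.

Emit:
play_rows([
  [[-3,0,0,0,0,0],[-8,0,0,0,0,0],[0,0,-40,0,0,0],[-10,0,-45,0,0,0],[0,0,-45,0,0,0]],
])

```text
time_s: 19.15
position: [0.4859, 0.0888, 0.1952]
tcp_rot: [[0.993, 0.12, 0.0], [0.12, -0.993, -0.0], [0.0, 0.0, -1.0]]
force: [0.1, -0.6, -0.4]
opening: 0.008
grasp_force: 0.0
```

Emit:
play_rows([
  [[0,0,-20,0,0,0],[0,0,0,0,0,0],[0,0,0,0,0,0]],
])

```text
time_s: 19.45
position: [0.4871, 0.0889, 0.2145]
tcp_rot: [[0.993, 0.12, 0.003], [0.12, -0.993, -0.0], [0.003, 0.001, -1.0]]
force: [-0.1, 0.1, 0.1]
opening: 0.004
grasp_force: 0.0
```

```bash
python3 - <<'E'
from h import *
p=wrist(.046);b,z=here()
cv2.imwrite("pics/w5.png",cv2.resize(p["image"][80:260,180:440],None,fx=3,fy=3,interpolation=3))
E
```

```text
wing_nut none
board 0.64 17562 rect [527.7  27.3] [133.3 202. ] 6.7 corners [[450.0, 120.0], [473.0, -81.0], [606.0, -65.0], [582.0, 135.0]]
stop 0.79 3978 rect [521.1  50.1] [122.6  94.5] 7.7 corners [[454.0, 89.0], [467.0, -5.0], [588.0, 11.0], [576.0, 105.0]]
nut_center [([339.9, 163.1], [0.5267, 0.0353], 0.6), ([303.4, 163.3], [0.5217, 0.0713], 0.59)]
wing_a [([280.2, 166.1], [0.5162, 0.0935], 0.91), ([325.3, 163.3], [0.5245, 0.0498], 0.84)]
stop_top [([360.1, 166.3], [0.5278, 0.019], 0.92)]
t 19.8 board xy [-35.5  20.5] z 0.213 F [-0.3  0.4 -0.4] yawT 6.92
```

View pics/w5.png

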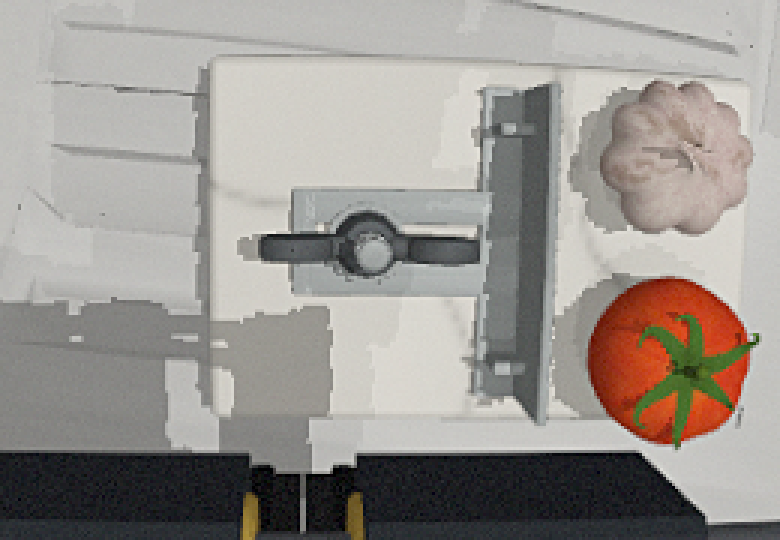

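The wings at crop (295,247) to (445,249) now lie along the board's y. The nut is at its hard end, the board and stop haven't moved, and the fingers are clear.

```bash
python3 -c "
from rig import bot
print(bot.hand_in())"
```

```text
the job is handed in; nothing more can be done
None
```

The wing nut is screwed fully down to its hard stop in three light strokes, the fingers are clear, the board and stop read unmoved, and the job is handed in with no verdict returned.

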